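# Load the round blank and lock it in the die

## Robot

A 6-joint arm with a two-finger parallel gripper is mounted at the origin on the work surface. World frame = base frame: x ahead of the robot, y to its left, z up, the work surface at z = 0. Lengths are in m, angles in degrees, forces in N, time in s.
With the tool pointing down it reaches from about 0.3 to 0.75 m from the base axis. Payload 8.5 kg.
Tool frame: the origin (TCP) lies midway between the tips of the shut fingers; the grasp point (between the pads) lies 19 mm behind it; z points along the fingers, y is the line along which they close (so a half turn about z gives the same grasp; the last joint's range is limited). The gripper opens to 85 mm and grips with 20 to 120 N. Pads are 22 mm wide; open, the fingers measure 114 mm over their backs; the gripper's body (76 mm by 85 mm) begins 54 mm behind the grasp point. The pads swing forward as they close: fully open they stand 13 mm farther back than shut.
Start: joints at [-87.164, 21.807, 74.336, -0, 83.858, -12.336], TCP at [0.144, -0.531, 0.231] pointing down, gripper open.
Joint ranges: [-178.18, 178.18], [-50.72, 133.34], [12.68, 142.11], [-81.47, 261.47], [9.98, 163.14], [-165.26, 165.26]. Speed limits (degrees/s): [136.94, 136.94, 180, 180, 180, 180].

## Interface

Orientations are given as a 3x3 rotation matrix whose columns are the frame's x, y, z axes.
In Python, from rig import env gives the robot as it stands. The module is installed in compiled form; this text tells all that it offers.
- The arm moves only by the tool jog_arm, never from a script. Its argument "targets" is a list of rows, each a list of 6 numbers: the shift along the tool's x, y, z in cm, then the turn, a rotation vector about the tool's x, y, z in degrees. A call has 1 to 8 rows; each row is the pose to reach, as a shift and turn from the pose commanded when the call began, along the tool's axes at that moment; what a row does not reach only later rows make up. A row lasts 1/12 s, in which the tool goes at most 41.7 mm and 7.16 degrees, less where a joint would pass 70% of its speed; a pose out of reach is approached as far as the arm can. A call with a gripper value outside its range is refused whole. "hand" is the opening, from 0 (shut) to 1 (fully open), set as the call begins (left out, the last holds). The fingers move at their own pace and stop on an object; "newtons" is the grip in N (left out, the last holds). Time passes only in rows, so rows that repeat a pose let the fingers close. It gives the time, the measured TCP pose, the force, the opening and the grip force at its end, in the units of the state.
- env.observe(): the state, without advancing time (a new reading comes with each control period).
- env.get_image(name): name is "side" or "top" or "wrist"; returns a dict with "frame" (384x512x3 uint8, red, green, blue), "depth" (384x512 float32, m along the optical axis (not along the pixel's ray), 0 where there is no reading), "fovy" (degrees; the focal length in pixels is half the picture's height over the tangent of half this angle, whatever the lens; pixels are square), "cx", "cy" (the principal point, pixels), "k1" (the pictures are not rectified: a ray, as slopes to the right and down, at radius r is drawn at 1 + k1 r^2 times it, then the intrinsics apply), "cam_to_world" (4x4, takes a point from camera to world coordinates). Camera axes: x right, y down, z forward; pixel columns grow to the right and rows downward; lengths in m; the calibration is good to about 2 mm. A picture is of the moment at which its call begins.
- env.close_job(): hands the job in; it is judged then, once.
Trained networks look in the newest picture that a camera, given by its name, has taken for a name from the list of things; names that differ only in an ending like _2 or _b are one class to them, and where a whole thing is asked for, a point or a joint stands for the part that bears it (a point fixed in the world has none). Each returns a list of dicts, best first, with "score" (0 to 1); they miss things now and then, are a little off and sometimes report something else, mostly with a low value. They report only what shows in the picture. A call takes as long as a camera call. They do not tell look-alikes from the thing itself.
- env.regions_of(camera, target): "pixels" (384x512 bool, what is visible of it) and "point" ([row, column] in pixels, amid what is visible of it).
The state is a dict: "time_s": time; "q": joint angles; "qvel": joint speeds; "joint_efforts": joint torques, N m; "position": TCP position; "tool_rot": TCP orientation; "ft_force": force on the tool from outside, world axes, zero at the start; "wrist_torque": the same for the moment, N m; "grip_width": finger opening in m; "gripper_force": force on a finger pad.
Only numpy, scipy, OpenCV 4.12 (cv2) and the standard library are available. Lean on these libraries where they do the work, as an engineer would, in place of code of your own. Each camera call takes 0.05 s, during which the arm holds its last target. There are 200 camera calls.

## Task

On the goldsmith's bench, lay the round brass blank flat in the round recess of the steel die, all the way down and let go of it, then slide the forked keeper plate, prongs first, under the two guide rails over the blank until it is fully home against the stops. Leave the square blank, the bottle, the tin and the hammer where they are.

Things in the scene. Friction and masses are not known exactly. Their poses are not given: they have to be found in the camera images.
- die: Fixed steel die block on the bench: x -120 to +75 mm, y -60 to +60 mm about its origin, flat top 25 mm above the bench. Origin: on the bench under the centre of its round recess. The keeper enters from the -x end towards +x; the top from x -120 to -20 mm is a bare landing for it.
- recess (a point): Centre of the floor of the round recess (68 mm diameter, 9 mm deep), 16 mm above the bench; axes as the die. The seated blank's origin lies here. An open finger groove along x, 32 mm wide, floor 12 mm above the bench, crosses the recess and leaves both ends of the block: fingers can hold the blank at its +x and -x sides while lowering it.
- rails (a point): Mouth of the keeper slot: on the die's top (25 mm above the bench), at x -20, y 0 mm of the die; axes as the die. Two dark rails run from here to 90 mm further in +x: inner walls at y +-46.3 mm, lips reaching in to y +-38 mm, slot under the lips 7 mm high, rail tops 37 mm above the bench. Stops for the prong tips stand 75.5 mm from the mouth, y 20 to 46 mm each side.
- home (a point): Point on the die's top (25 mm above the bench), at x -44, y 0 mm of the die; axes as the die. The keeper's origin lies here, with the same axes, when fully home.
- disc: Loose round brass blank, 64 mm diameter, 8 mm thick, lower edge bevelled 1.5 mm, about 0.2 kg, lying flat on the bench. Origin: centre of its underside, z up.
- keeper: Loose forked aluminium plate, about 0.2 kg, flat on the bench: 5 mm thick, 90 mm wide, x -31 to +99 mm. Origin: its underside, under the handle's centre; +x points to the prong tips. Solid to x +22 mm, then two prongs 23 mm wide, 44 mm apart, with round ends. Dark upright handle rib centred on the origin, 34 mm (x) by 12 mm (y), from 5 to 35 mm above the underside.
- tips (a point): On the keeper, midway between the ends of its two prongs, at the level of its underside: x +99 mm from its origin.
- square: Loose square brass blank, 56 x 56 x 8 mm, lying flat; not wanted. Origin: centre of its underside. It and the round blank change places.
- bottle: Small black bottle with white cap, 38 mm diameter, 85 mm tall, beyond the die. Origin: centre of its underside.
- tin: Low round aluminium tin, 64 mm diameter, 22 mm tall, beyond the die. Origin: centre of its underside.
- hammer: Hammer lying on the bench to the right, 240 mm long; handle to its -x. Origin: near the middle of its length, on the underside.
There are look-alikes about, which are no part of the job. Leave any blue or orange look-alike of the keeper alone.

How it is judged (in metres and radians):
On the way:
1. The round blank lies flat and fully down in the recess, let go, before the keeper goes over it (horizontal distance between disc and recess below 0.004 m and z of disc in the frame of recess between -0.003 and 0.003 m and angle between disc's own z axis and vertical below 0.06 rad and contact force between disc and the fingers below 0.1 N and distance between keeper and home above 0.08 m), for 0.2 s.
At the end, for the whole second after the job is handed in: Blank in the recess: centre within 4 mm, underside within 3 mm of its floor, tilt under 0.06 rad. Keeper under the rails, prongs first: origin within 5 mm of home along the die, 4 mm across, 3 mm in height, aligned within 0.06 rad, tilt under 0.05 rad. Both at rest (under 0.02 m/s) (horizontal distance between disc and recess below 0.004 m and z of disc in the frame of recess between -0.003 and 0.003 m and angle between disc's own z axis and vertical below 0.06 rad and x of tips in the frame of home above 0.092 m and x of keeper in the frame of home between -0.005 and 0.005 m and y of keeper in the frame of home between -0.004 and 0.004 m and z of keeper in the frame of home between -0.003 and 0.003 m and angle between the x axis of keeper and the x axis of die, either way round below 0.06 rad and angle between keeper's own z axis and vertical below 0.05 rad and linear speed of each of disc, keeper below 0.02 m/s); the robot touches nothing.
It fails at once if The square is moved by more than 30 mm (distance of square from where it was at the start of the episode above 0.03 m).
It fails at once if The bottle is moved by more than 30 mm (distance of bottle from where it was at the start of the episode above 0.03 m).
It fails at once if The tin is moved by more than 30 mm (distance of tin from where it was at the start of the episode above 0.03 m).
It fails at once if The hammer is moved by more than 30 mm (distance of hammer from where it was at the start of the episode above 0.03 m).
It also fails if it takes over 69 s, if anything falls off the work surface, if the arm or the gripper's body presses on something with over 40 N, if the wrist force passes 120 N, or if a joint passes its speed limit or range.

## Working session

There is one attempt and no reset: what is moved stays moved. The work goes in short steps, Python scripts to look and compute and a tool call to move; the robot and the scene stay as the last step left them, time stands still between calls to the robot, and variables do not carry over. Pictures are saved under pics/ and viewed, at most 10 in all, crops included, and the job is handed in when it is done.

Besides the shell and the picture viewer there is one more tool, called after ">>>" as name(argument=value, ...) on one line, values as JSON. jog_arm: Moves the arm, as the interface text tells. Its arguments: {"type":"object","properties":{"targets":{"type":"array","items":{"type":"array","items":{"type":"number"}}},"hand":{"type":"number"},"newtons":{"type":"number"}},"required":["targets"]}

```bash
mkdir -p pics; cat > h.py <<'E'
import numpy as np, cv2
from rig import env
def rays(im,uv):
    uv=np.atleast_2d(np.asarray(uv,float)); f=192/np.tan(np.radians(im['fovy'])/2)
    d=(uv-[im['cx'],im['cy']])/f; s=d.copy()
    for _ in range(30): s=d/(1+im['k1']*(s**2).sum(1,keepdims=True))
    return s
def cloud(im,mask):
    r,c=np.nonzero(mask&(im['depth']>0)); s=rays(im,np.c_[c,r]); z=im['depth'][r,c]
    P=np.c_[s*z[:,None],z]; T=np.array(im['cam_to_world']); return P@T[:3,:3].T+T[:3,3]
def at_z(im,uv,z):
    s=rays(im,uv); T=np.array(im['cam_to_world']); d=np.c_[s,np.ones(len(s))]@T[:3,:3].T
    return T[:3,3]+d*((z-T[2,3])/d[:,2])[:,None]
def save(im,n): cv2.imwrite('pics/'+n,cv2.cvtColor(im['frame'],cv2.COLOR_RGB2BGR))
E
python3 - <<'E'
from h import *
o=env.observe(); print(o['position'],o['tool_rot'],o['grip_width'])
ims={}
for c in('top','side'):
    im=env.get_image(c); ims[c]=im
    print(c,np.round(im['cam_to_world'],3).tolist(),im['fovy'],im['k1'])
    for t in('die','disc','keeper','square','bottle','tin','hammer'):
        for r in env.regions_of(c,t)[:4]:
            P=cloud(im,r['pixels'])
            print(c,t,round(r['score'],2),np.round(r['point']),r['pixels'].sum(),np.round(np.median(P,0),3) if len(P) else'',np.round(P[:,2].max(),3) if len(P) else '')
f=np.hstack([ims['top']['frame'],ims['side']['frame']])
cv2.imwrite('pics/a.png',cv2.cvtColor(cv2.resize(np.vstack([ims['top']['frame'],ims['side']['frame']]),None,fx=.78,fy=.78),cv2.COLOR_RGB2BGR))
E
```

```text
[ 0.14390729 -0.53052759  0.2307048 ] [[ 9.65148285e-01  2.61703614e-01 -7.38659647e-05]
 [ 2.61703428e-01 -9.65147176e-01  1.49797567e-03]
 [ 3.20734121e-04 -1.46509963e-03 -9.99998875e-01]] 0.0853110284853885
top [[-0.016, -0.993, 0.115, 0.349], [-1.0, 0.013, -0.025, -0.076], [0.023, -0.115, -0.993, 1.458], [0.0, 0.0, 0.0, 1.0]] 45.2779451657063 -0.09092706939906954
top die 0.85 [172. 207.] 2382 [0.539 0.076 0.024] 0.046
top die 0.47 [104. 237.] 301 [ 0.751 -0.004  0.022] 0.032
top die 0.33 [110. 180.] 157 [0.727 0.163 0.057] 0.094
top disc 0.55 [199. 138.] 300 [0.454 0.298 0.009] 0.017
top disc 0.43 [149. 146.] 282 [0.621 0.28  0.009] 0.02
top keeper 0.8 [199. 389.] 838 [ 0.436 -0.504  0.005] 0.041
top keeper 0.79 [244. 350.] 604 [ 0.306 -0.367  0.005] 0.042
top keeper 0.75 [216. 286.] 888 [ 0.391 -0.167  0.005] 0.041
top keeper 0.65 [196. 339.] 737 [ 0.458 -0.329  0.005] 0.043
top square 0.82 [149. 147.] 337 [0.62  0.282 0.008] 0.02
top bottle 0.75 [197. 338.] 768 [ 0.456 -0.328  0.005] 0.043
top bottle 0.62 [112. 179.] 144 [0.726 0.164 0.058] 0.094
top tin 0.55 [105. 237.] 311 [
[... 328 characters left out ...]
[238. 222.] 2545 [0.53  0.074 0.023] 0.042
side disc 0.8 [302. 176.] 491 [0.453 0.302 0.008] 0.012
side keeper 0.93 [206. 380.] 615 [ 0.279 -0.352  0.004] 0.244
side keeper 0.68 [213. 298.] 201 [ 0.441 -0.178  0.004] 0.198
side keeper 0.6 [191. 317.] 279 [ 0.502 -0.297  0.003] 0.271
side keeper 0.15 [159. 287.] 597 [ 0.652 -0.359  0.019] 0.029
side square 0.72 [266. 144.] 395 [0.616 0.284 0.007] 0.012
side square 0.5 [240. 222.] 2573 [0.529 0.074 0.023] 0.042
side bottle 0.52 [220. 147.] 229 [0.721 0.178 0.043] 0.085
side bottle 0.27 [240. 222.] 2603 [0.529 0.073 0.023] 0.042
side tin 0.69 [197. 195.] 292 [0.74  0.    0.019] 0.025
side hammer 0.61 [158. 287.] 476 [ 0.65  -0.359  0.02 ] 0.029
```

View pics/a.png

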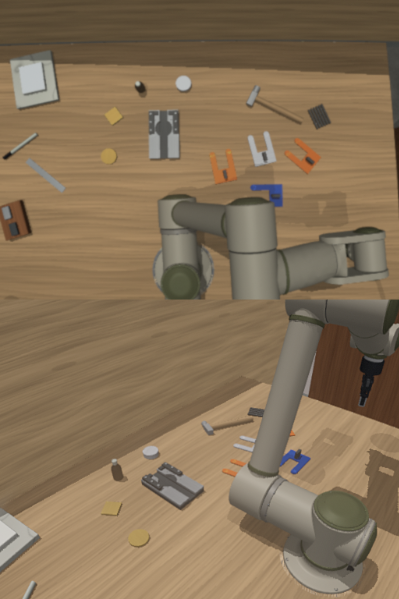

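```bash
python3 - <<'E'
from h import *
im=env.get_image('top'); 
for t,z0,k in(('keeper',.03,1),('die',.030,1)):
    R=env.regions_of('top',t)
    r=min(R,key=lambda r:np.hypot(*(np.array(r['point'])-([196,339] if t=='keeper' else [172,207]))))
    m=cv2.dilate(r['pixels'].astype(np.uint8),np.ones((3,3)))>0
    P=cloud(im,m); 
    body=P[(P[:,2]>(.002 if t=='keeper' else .018))]
    print(t,'rect',cv2.minAreaRect((body[:,:2]*1000).astype(np.float32)))
    hi=P[P[:,2]>z0]; print(len(hi),np.median(hi,0),cv2.minAreaRect((hi[:,:2]*1000).astype(np.float32)))
f=im['frame'][110:240,110:375]
cv2.imwrite('pics/b.png',cv2.cvtColor(cv2.resize(f,None,fx=3,fy=3,interpolation=2),cv2.COLOR_RGB2BGR))
E
```

```text
keeper rect ((475.0094299316406, -323.44757080078125), (137.90423583984375, 101.17989349365234), 13.374066352844238)
41 [ 0.44347136 -0.33180379  0.03538675] ((444.08404541015625, -330.95184326171875), (33.192527770996094, 11.942007064819336), 13.823551177978516)
die rect ((541.5634765625, 75.05668640136719), (196.3480682373047, 121.3900146484375), 0.8477641940116882)
514 [0.58909835 0.05554546 0.03688307] ((541.396728515625, 74.87345123291016), (190.78787231445312, 118.61347198486328), 0.18100585043430328)
```

View pics/b.png

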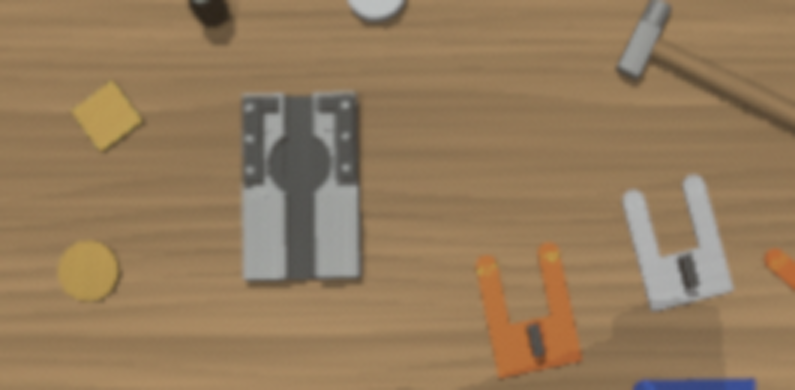

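Candidates, with crop pixels: the round brass blank at (88,271) fits "disc", and the brass square at (108,117) is not wanted. For the keeper there is a silver fork at (688,250), orange forks at (530,320) and (785,260), and a blue one at (695,387). Only the silver fork fits, because it is aluminium with a dark handle. The die is at (300,190) with its landing end towards the robot, so its +x is about world +x.

```bash
cat >> h.py <<'E'
from scipy.spatial.transform import Rotation as Ro
def Rdown(yaw):
    y=np.radians(yaw); c,s=np.cos(y),np.sin(y); return np.array([[c,s,0],[s,-c,0],[0,0,-1.]])
def go(p,yaw,o=None):
    o=o or env.observe(); R=np.array(o['tool_rot'])
    return np.round(np.r_[R.T@(np.array(p)-o['position'])*100, Ro.from_matrix(R.T@Rdown(yaw)).as_rotvec(degrees=True)],2).tolist()
E
python3 -c "
from h import *
print(go([.50,.06,.30],91))"
```

```text
[49.83, -47.7, -6.87, -0.0, -0.0, -75.83]
```

>>> jog_arm(targets=[[49.8, -47.7, -6.9, 0, 0, -75.8], [49.8, -47.7, -6.9, 0, 0, -75.8], [49.8, -47.7, -6.9, 0, 0, -75.8], [49.8, -47.7, -6.9, 0, 0, -75.8], [49.8, -47.7, -6.9, 0, 0, -75.8], [49.8, -47.7, -6.9, 0, 0, -75.8], [49.8, -47.7, -6.9, 0, 0, -75.8], [49.8, -47.7, -6.9, 0, 0, -75.8]], hand=1)

```text
time_s: 1.62
position: [0.3156, -0.2449, 0.2649]
tool_rot: [[0.296, 0.955, 0.0], [0.955, -0.296, -0.001], [-0.0, 0.001, -1.0]]
ft_force: [1.4, 0.2, -0.1]
grip_width: 0.0856
gripper_force: 0.0
```

```bash
python3 -c "
from h import *
print(go([.50,.06,.30],91),env.observe()['position'])"
```

```text
[34.58, 8.6, -3.51, 0.03, 0.03, -18.21] [ 0.3155527  -0.24485645  0.26492568]
```

>>> jog_arm(targets=[[34.6, 8.6, -3.5, 0, 0, -18.2], [34.6, 8.6, -3.5, 0, 0, -18.2], [34.6, 8.6, -3.5, 0, 0, -18.2], [34.6, 8.6, -3.5, 0, 0, -18.2], [34.6, 8.6, -3.5, 0, 0, -18.2], [34.6, 8.6, -3.5, 0, 0, -18.2], [34.6, 8.6, -3.5, 0, 0, -18.2], [34.6, 8.6, -3.5, 0, 0, -18.2]])

```text
time_s: 2.28
position: [0.489, 0.0384, 0.2975]
tool_rot: [[-0.012, 1.0, 0.001], [1.0, 0.012, -0.0], [-0.0, 0.001, -1.0]]
ft_force: [1.3, -0.8, 0.7]
grip_width: 0.0852
gripper_force: 0.0
```

>>> jog_arm(targets=[[3, 0, 0, 0, 0, 0], [3, 0, 0, 0, 0, 0], [3, 0, 0, 0, 0, 0]])

```text
time_s: 2.53
position: [0.4879, 0.0674, 0.2969]
tool_rot: [[-0.015, 1.0, -0.0], [1.0, 0.015, -0.0], [-0.0, -0.0, -1.0]]
ft_force: [-0.4, -0.0, 0.1]
grip_width: 0.0851
gripper_force: 0.0
```

```bash
python3 - <<'E'
from h import *
im=env.get_image('wrist'); save(im,'w1.png'); T=np.array(im['cam_to_world']); print(T.round(3),im['fovy'])
print(env.observe()['position'])
np.savez('w1.npz',**im)
P=cloud(im,np.ones((384,512),bool)); print(np.percentile(P,[1,50,99],axis=0).round(3))
E
```

```text
[[ 1.     0.015  0.004  0.486]
 [ 0.015 -0.956 -0.294  0.142]
 [-0.001  0.294 -0.956  0.439]
 [ 0.     0.     0.     1.   ]] 70.66546585014734
[0.48788051 0.06635685 0.29699298]
[[ 0.061 -0.395 -0.209]
 [ 0.492  0.079 -0.   ]
 [ 1.222  0.283  0.393]]
```

View pics/w1.png

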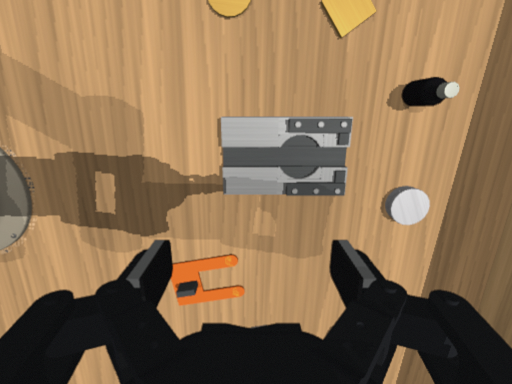

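```bash
cat >> h.py <<'E'
def ext(P,c,yaw):
    a=np.radians(yaw); R=np.array([[np.cos(a),-np.sin(a)],[np.sin(a),np.cos(a)]]); return (P[:,:2]-c)@R
def die(im,c0=(.565,.075)):
    m=np.zeros((384,512),bool); m[:]=True; P=cloud(im,m)
    q=ext(P,c0,0.8); B=P[(np.abs(q[:,1])<.075)&(q[:,0]>-.14)&(q[:,0]<.095)]
    T=B[(B[:,2]>.018)&(B[:,2]<.05)]; (c,s,a)=cv2.minAreaRect((T[:,:2]*1000).astype(np.float32))
    print('die rect',np.round(c,1),np.round(s,1),round(a,2), 'top z',np.median(T[(T[:,2]<.031)][:,2]),'rail z',np.median(T[T[:,2]>.032][:,2]))
    G=B[(B[:,2]>.013)&(B[:,2]<.0195)]; q=ext(G,c0,.8); G=G[(np.abs(q[:,0])<.04)&(np.abs(q[:,1])<.04)]
    print('recess',len(G),np.median(G,0).round(4),((G.max(0)+G.min(0))/2).round(4),(G.max(0)-G.min(0)).round(4))
    rails=T[T[:,2]>.034]; print('rails',cv2.minAreaRect((rails[:,:2]*1000).astype(np.float32)))
E
python3 - <<'E'
from h import *
im=dict(np.load('w1.npz')); die(im)
R=np.r_[[[221,117],[223,195],[352,117],[345,195]]]
print(at_z(im,R,.025).round(4))
# recess edge, groove edge pixels by gray gradients along a few columns
g=cv2.cvtColor(im['frame'],cv2.COLOR_RGB2GRAY)
for c in (235,250,262): print(c,g[110:202,c].tolist())
E
```

```text
die rect [539.7  71.9] [195.5 119.7] 0.87 top z 0.024539876818650164 rail z 0.03664455602165839
recess 700 [0.5631 0.0681 0.0156] [0.565  0.0715 0.0162] [0.0795 0.0676 0.0063]
rails ((586.8773803710938, 72.53842163085938), (90.2916030883789, 115.20795440673828), 0.9647835493087769)
[[0.4424 0.1303 0.025 ]
 [0.4435 0.0096 0.025 ]
 [0.6354 0.1332 0.025 ]
 [0.6392 0.0126 0.025 ]]
235 [159, 158, 159, 159, 159, 158, 144, 152, 179, 180, 180, 179, 177, 176, 176, 179, 176, 173, 173, 177, 178, 176, 177, 175, 173, 173, 173, 176, 178, 178, 172, 171, 174, 171, 171, 170, 150, 109, 85, 83, 84, 81, 82, 82, 82, 84, 81, 81, 80, 83, 81, 80, 81, 82, 80, 70, 73, 132, 167, 166, 166, 165, 163, 161, 164, 164, 151, 137, 141, 143, 142, 140, 141, 139, 139, 141, 144, 145, 142, 139, 140, 140, 138, 138, 137, 134, 133, 134, 133, 134, 133, 133]
250 [154, 154, 154, 154, 155, 154, 141, 153, 179, 181, 181, 181, 178, 177, 178, 179, 177, 175, 175, 178, 178, 177, 177, 178, 174, 175, 176, 176, 179, 179, 173, 172, 174, 172, 172, 171, 151, 105, 78, 82, 83, 83, 83, 83, 83, 83, 82, 82, 81, 83, 80, 80, 82, 83, 80, 68, 68, 128, 165, 165, 165, 165, 163, 163, 163, 164, 160, 158, 152, 142, 141, 141, 141, 141, 141, 140, 142, 145, 141, 138, 141, 138, 138, 138, 138, 136, 135, 135, 135, 135, 135, 134]
262 [162, 163, 163, 163, 161, 161, 147, 154, 181, 183, 184, 183, 180, 181, 180, 181, 180, 177, 177, 179, 179, 180, 181, 180, 177, 177, 177, 177, 179, 181, 174, 174, 176, 176, 173, 173, 156, 113, 84, 82, 83, 82, 82, 83, 83, 83, 82, 81, 84, 82, 80, 80, 82, 83, 80, 69, 70, 128, 164, 165, 166, 165, 164, 163, 163, 164, 162, 160, 162, 154, 142, 142, 141, 140, 142, 141, 142, 145, 141, 139, 141, 140, 139, 138, 133, 126, 124, 124, 123, 123, 123, 122]
```

The wrist picture shows the die at columns 221–352, rows 117–195, and the recess at (300,157). I'll view the disc from the same relative pose so that calibration errors cancel.

```bash
python3 -c "
from h import *
print(go([.380,.294,.297],90.9))"
```

```text
[22.9, -10.5, -0.0, -0.01, 0.01, -0.17]
```

>>> jog_arm(targets=[[22.9, -10.5, 0, 0, 0, -0.2], [22.9, -10.5, 0, 0, 0, -0.2], [22.9, -10.5, 0, 0, 0, -0.2], [22.9, -10.5, 0, 0, 0, -0.2], [22.9, -10.5, 0, 0, 0, -0.2], [22.9, -10.5, 0, 0, 0, -0.2], [22.9, -10.5, 0, 0, 0, -0.2], [22.9, -10.5, 0, 0, 0, -0.2]])

```text
time_s: 3.25
position: [0.3798, 0.2944, 0.2972]
tool_rot: [[-0.017, 1.0, 0.0], [1.0, 0.017, -0.0], [-0.0, 0.0, -1.0]]
ft_force: [0.1, -0.5, 0.1]
grip_width: 0.0856
gripper_force: 0.0
```

>>> jog_arm(targets=[[0, 0, 0, 0, 0, 0], [0, 0, 0, 0, 0, 0]])

```text
time_s: 3.42
position: [0.3813, 0.2925, 0.2971]
tool_rot: [[-0.013, 1.0, 0.0], [1.0, 0.013, -0.0], [-0.0, 0.0, -1.0]]
ft_force: [-0.3, -0.5, 0.4]
grip_width: 0.0856
gripper_force: 0.0
```

```bash
cat >> h.py <<'E'
def disc(im,near,z=.008):
    h=cv2.cvtColor(im['frame'],cv2.COLOR_RGB2HSV); m=((h[...,1]>140)&(h[...,0]>15)&(h[...,0]<32)&(h[...,2]>130)).astype(np.uint8)
    m=cv2.morphologyEx(m,cv2.MORPH_OPEN,np.ones((5,5)))
    n,l,s,ce=cv2.connectedComponentsWithStats(m)
    for i in range(1,n):
        if s[i,4]<300: continue
        cn=max(cv2.findContours((l==i).astype(np.uint8),0,1)[0],key=len)[:,0]
        w=at_z(im,cn,z)[:,:2]; (c,r)=cv2.minEnclosingCircle((w*1000).astype(np.float32))
        q=np.linalg.lstsq(np.c_[2*w,np.ones(len(w))],(w**2).sum(1),rcond=None)[0]
        print(i,ce[i].round(1),s[i,4],'enc',np.round(c,1),round(r,1),'fit',q[:2].round(4),np.sqrt(q[2]+q[0]**2+q[1]**2).round(4))
E
python3 - <<'E'
from h import *
im=env.get_image('wrist'); o=env.observe(); print(o['position'],o['tool_rot'][:,0]); save(im,'w2.png'); disc(im,None)
for r in env.regions_of('wrist','disc'): P=cloud(im,r['pixels']);print(r['score'],r['point'],P.mean(0),P[:,2].max())
E
```

```text
[0.38128947 0.29249805 0.29707907] [-1.23589551e-02  9.99923600e-01 -2.23391637e-04]
1 [296.2 154.4] 1223 enc [453.4 297.9] 31.9 fit [0.4532 0.2983] 0.0308
2 [397.3 166. ] 1138 enc [617.7 281.3] 36.0 fit [0.6179 0.2815] 0.0308
0.76 [153.0, 297.4] [0.45338663 0.29757453 0.00750853] 0.010238201371881916
```

```bash
python3 -c "
from h import *
print(go([.4535,.2985,.04],90.9));print(go([.4535,.2985,-.004],90.9))"
```

```text
[0.5, 7.23, 25.71, 0.01, 0.01, -0.19]
[0.51, 7.23, 30.11, 0.01, 0.01, -0.19]
```

>>> jog_arm(targets=[[0.5, 7.2, 8, 0, 0, -0.2], [0.5, 7.2, 12, 0, 0, -0.2], [0.5, 7.2, 16, 0, 0, -0.2], [0.5, 7.2, 20, 0, 0, -0.2], [0.5, 7.2, 24, 0, 0, -0.2], [0.5, 7.2, 26, 0, 0, -0.2], [0.5, 7.2, 26, 0, 0, -0.2], [0.5, 7.2, 26, 0, 0, -0.2]])

```text
time_s: 4.18
position: [0.4506, 0.2978, 0.0321]
tool_rot: [[-0.016, 1.0, -0.009], [1.0, 0.016, -0.004], [-0.003, -0.009, -1.0]]
ft_force: [-1.4, -0.6, 0.1]
grip_width: 0.0858
gripper_force: 0.0
```

```bash
python3 -c "
from h import *
print(env.observe()['position'],go([.4535,.2985,-.004],90.9))"
```

```text
[0.45058172 0.29783295 0.03212944] [0.07, 0.33, 3.61, -0.53, 0.2, 0.04]
```

>>> jog_arm(targets=[[0, 0, 2, 0, 0, 0], [0, 0, 3.5, 0, 0, 0], [0, 0, 4, 0, 0, 0], [0, 0, 4, 0, 0, 0], [0, 0, 4, 0, 0, 0]])

```text
time_s: 4.6
position: [0.4532, 0.3, -0.0015]
tool_rot: [[-0.018, 1.0, 0.002], [1.0, 0.018, 0.001], [0.001, 0.002, -1.0]]
ft_force: [-0.0, -0.1, 0.5]
grip_width: 0.0856
gripper_force: 0.0
```

>>> jog_arm(targets=[[0, 0, 0, 0, 0, 0], [0, 0, 0, 0, 0, 0], [0, 0, 0, 0, 0, 0], [0, 0, 0, 0, 0, 0], [0, 0, 0, 0, 0, 0], [0, 0, 0, 0, 0, 0]], hand=0.5, newtons=30)

```text
time_s: 5.1
position: [0.453, 0.3003, -0.0013]
tool_rot: [[-0.019, 1.0, 0.003], [1.0, 0.019, 0.001], [0.001, 0.003, -1.0]]
ft_force: [-0.7, -0.5, 9.1]
grip_width: 0.0618
gripper_force: 30.6
```

>>> jog_arm(targets=[[0, 0, 0, 0, 0, 0], [0, 0, 0, 0, 0, 0], [0, 0, -0.4, 0, 0, 0], [0, 0, -0.4, 0, 0, 0], [0, 0, -0.4, 0, 0, 0]], hand=0.9)

```text
time_s: 5.52
position: [0.4524, 0.3001, 0.0014]
tool_rot: [[-0.019, 1.0, 0.0], [1.0, 0.019, 0.0], [0.0, 0.0, -1.0]]
ft_force: [-0.2, -0.1, -0.9]
grip_width: 0.0769
gripper_force: 0.0
```

>>> jog_arm(targets=[[0, 0, 0, 0, 0, 0], [0, 0, 0, 0, 0, 0], [0, 0, 0, 0, 0, 0], [0, 0, 0, 0, 0, 0], [0, 0, 0, 0, 0, 0], [0, 0, 0, 0, 0, 0]], hand=0.5, newtons=35)

```text
time_s: 6.02
position: [0.4524, 0.3001, 0.0018]
tool_rot: [[-0.019, 1.0, 0.001], [1.0, 0.019, 0.0], [0.0, 0.001, -1.0]]
ft_force: [-1.5, -1.8, 8.5]
grip_width: 0.0602
gripper_force: 35.6
```

```bash
python3 - <<'E'
from h import *
w=env.get_image('wrist'); s=env.get_image('side')
a=w['frame'][150:384,130:400]; b=s['frame'][240:360,100:260]
a=cv2.resize(a,(390,338)); b=cv2.resize(b,(400,300))
c=np.zeros((338,790,3),np.uint8); c[:,:390]=a; c[:300,390:]=b
cv2.imwrite('pics/c.png',cv2.cvtColor(c,cv2.COLOR_RGB2BGR)); disc(w,None)
E
```

```text
1 [252.9 219.3] 2862 enc [452.7 311.8] 27.2 fit [0.4521 0.315 ] 0.019
3 [497.6 288. ] 1904 enc [605.3 272.7] 29.3 fit [0.6011 0.2735] 0.0201
4 [262.8 290.4] 498 enc [458.3 274.7] 15.0 fit [0.4581 0.2761] 0.0103
```

View pics/c.png

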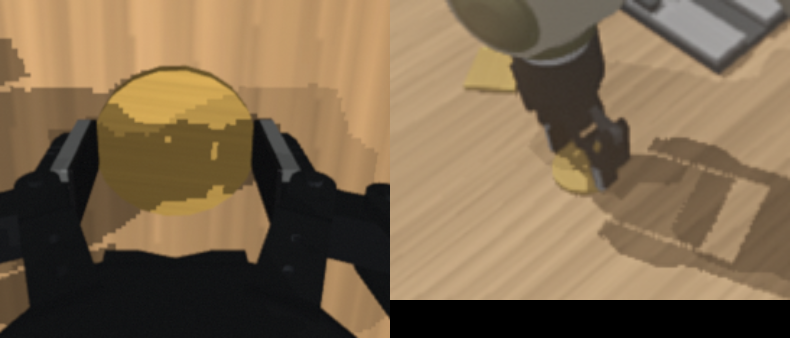

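>>> jog_arm(targets=[[0, 0, -1, 0, 0, 0], [0, 0, -2.5, 0, 0, 0], [0, 0, -5, 0, 0, 0], [0, 0, -7, 0, 0, 0], [0, 0, -8, 0, 0, 0], [0, 0, -8, 0, 0, 0], [0, 0, -8, 0, 0, 0], [0, 0, -8, 0, 0, 0]])

```text
time_s: 6.78
position: [0.4516, 0.2998, 0.0799]
tool_rot: [[-0.019, 1.0, -0.002], [1.0, 0.019, -0.001], [-0.001, -0.002, -1.0]]
ft_force: [0.2, -0.5, -1.9]
grip_width: 0.0592
gripper_force: 38.0
```

```bash
python3 - <<'E'
from h import *
w=env.get_image('wrist'); s=env.get_image('side'); np.savez('w3.npz',**w)
a=w['frame'][150:384,130:400]; b=s['frame'][200:350,90:290]
a=cv2.resize(a,(390,338)); b=cv2.resize(b,(400,300))
c=np.zeros((338,790,3),np.uint8); c[:,:390]=a; c[:300,390:]=b
cv2.imwrite('pics/d.png',cv2.cvtColor(c,cv2.COLOR_RGB2BGR))
o=env.observe();print(o['position'],o['grip_width'],o['ft_force'])
h=cv2.cvtColor(w['frame'],cv2.COLOR_RGB2HSV); m=((h[...,1]>140)&(h[...,0]>15)&(h[...,0]<32))
r=np.array(env.regions_of('wrist','disc')[0]['pixels']); P=cloud(w,cv2.erode(r.astype(np.uint8),np.ones((5,5)))>0)
A=np.c_[P[:,:2]-P[:,:2].mean(0),np.ones(len(P))]; k=np.linalg.lstsq(A,P[:,2],rcond=None)[0]; print(len(P),P.mean(0),'slopes',k[:2],'z',k[2], (P.max(0)+P.min(0))/2,P.max(0)-P.min(0))
E
```

```text
[0.4517244  0.29978133 0.07986736] 0.059194793448404524 [ 0.17760347  0.30622369 -1.61275824]
8075 [0.45100154 0.29999347 0.0851349 ] slopes [-0.00068153  0.01015627] z 0.08513490168622563 [0.45120728 0.2980799  0.08496118] [0.05729913 0.06250374 0.00499169]
```

View pics/d.png

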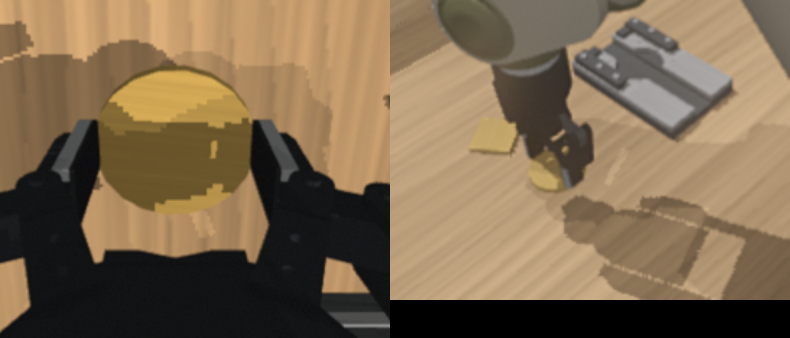

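```bash
python3 -c "
from h import *
print(go([.562,-.016,.15],90.9))"
```

```text
[-31.79, 10.41, -7.0, -0.11, 0.04, 0.17]
```

>>> jog_arm(targets=[[-2, 0.5, -4, 0, 0, 0.2], [-31.8, 10.4, -7, -0.1, 0, 0.2], [-31.8, 10.4, -7, -0.1, 0, 0.2], [-31.8, 10.4, -7, -0.1, 0, 0.2], [-31.8, 10.4, -7, -0.1, 0, 0.2], [-31.8, 10.4, -7, -0.1, 0, 0.2], [-31.8, 10.4, -7, -0.1, 0, 0.2], [-31.8, 10.4, -7, -0.1, 0, 0.2]])

```text
time_s: 7.6
position: [0.554, 0.0059, 0.1483]
tool_rot: [[-0.015, 1.0, 0.001], [1.0, 0.015, 0.0], [0.0, 0.001, -1.0]]
ft_force: [1.0, 0.3, -0.1]
grip_width: 0.0426
gripper_force: 0.0
```

>>> jog_arm(targets=[[-7, 2.3, 0, 0, 0, 0], [-7, 2.3, 0, 0, 0, 0], [-7, 2.3, 0, 0, 0, 0], [-7, 2.3, 0, 0, 0, 0], [-7, 2.3, 0, 0, 0, 0]])

```text
time_s: 8.02
position: [0.5774, -0.0612, 0.1479]
tool_rot: [[-0.015, 1.0, 0.001], [1.0, 0.015, 0.001], [0.001, 0.001, -1.0]]
ft_force: [-0.1, 0.2, 1.4]
grip_width: 0.0431
gripper_force: 0.0
```

```bash
cat > m.py <<'E'
from h import *
o=env.observe(); print('tcp',o['position'].round(4),np.degrees(np.arctan2(o['tool_rot'][1][0],o['tool_rot'][0][0])),o['grip_width'],o['gripper_force'])
im=env.get_image('wrist'); die(im); np.savez('w4.npz',**im)
r=np.array(env.regions_of('wrist','disc')[0]['pixels']); P=cloud(im,cv2.erode(r.astype(np.uint8),np.ones((3,3)))>0); P=P[P[:,2]>np.median(P[:,2])-.006]
print('disc',len(P),np.median(P,0).round(4),((P.max(0)+P.min(0))/2).round(4),(P.max(0)-P.min(0)).round(4))
E
python3 m.py; python3 -c "
from h import *
save(dict(np.load('w4.npz')),'w4.png')"
```

```text
tcp [ 0.5774 -0.0612  0.1479] 90.8576419423364 0.0430958687185699 0.0
die rect [539.7  57.6] [196.   90.6] 0.87 top z 0.024393170512789025 rail z 0.03648381317597055
recess 2291 [0.5615 0.0892 0.0154] [0.5649 0.0719 0.0162] [0.0797 0.066  0.0065]
rails ((587.4247436523438, 55.34700012207031), (89.94111633300781, 81.06730651855469), 0.9001721143722534)Traceback (most recent call last):
  File "m.py", line 4, in <module>
    r=np.array(env.regions_of('wrist','disc')[0]['pixels']); P=cloud(im,cv2.erode(r.astype(np.uint8),np.ones((3,3)))>0); P=P[P[:,2]>np.median(P[:,2])-.006]
               ~~~~~~~~~~~~~~~~~~~~~~~~~~~~~~^^^
IndexError: list index out of range
```

View pics/w4.png

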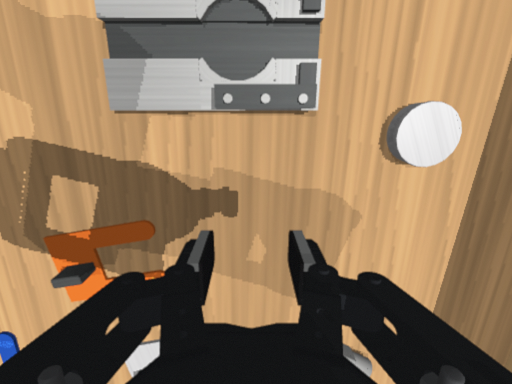

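The disc slipped out because the grip was too near the pad tips. I need to find where it fell.

```bash
python3 - <<'E'
from h import *
for c in('top','side'):
    im=env.get_image(c)
    for t in('disc','square'):
        for r in env.regions_of(c,t)[:3]:
            P=cloud(im,r['pixels']); print(c,t,round(r['score'],2),np.round(r['point']),r['pixels'].sum(),np.median(P,0).round(3),((P.max(0)+P.min(0))/2).round(3))
im=env.get_image('top'); 
f=im['frame'][110:240,110:375]; s=env.get_image('side')['frame'][150:330,80:400]
cv2.imwrite('pics/e.png',cv2.cvtColor(np.vstack([cv2.resize(f,(560,275)),cv2.resize(s,(560,315))]),cv2.COLOR_RGB2BGR))
E
```

```text
top disc 0.57 [197. 158.] 297 [0.463 0.228 0.009] [0.461 0.229 0.008]
top square 0.86 [149. 147.] 324 [0.62  0.282 0.009] [0.622 0.282 0.007]
side disc 0.72 [284. 194.] 426 [0.46  0.231 0.007] [0.462 0.229 0.006]
side disc 0.41 [241. 221.] 2628 [0.53  0.074 0.023] [0.554 0.061 0.019]
side square 0.72 [267. 145.] 365 [0.617 0.284 0.007] [0.619 0.281 0.005]
```

View pics/e.png

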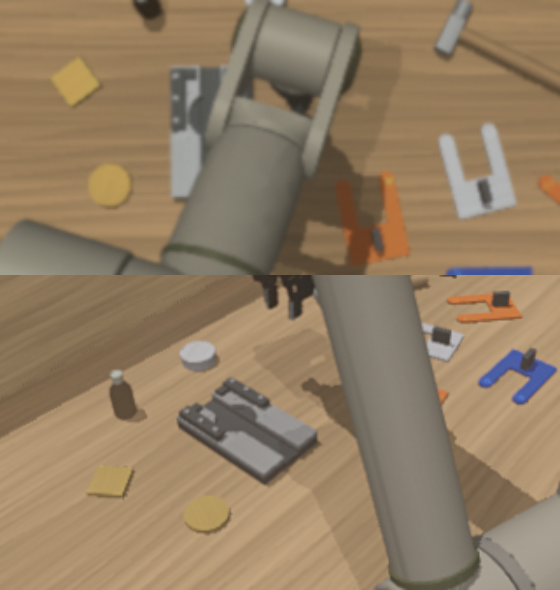

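The disc lies flat near (0.461, 0.229), clear of everything, and the square has not moved. I'll go to view it from the same relative pose I'll use for the recess.

```bash
python3 -c "
from h import *
print(go([.462,.139,.15],90.9))"
```

```text
[20.21, -11.26, -0.17, 0.11, 0.0, -0.01]
```

>>> jog_arm(targets=[[20.2, -11.3, -0.2, 0, 0, 0], [20.2, -11.3, -0.2, 0, 0, 0], [20.2, -11.3, -0.2, 0, 0, 0], [20.2, -11.3, -0.2, 0, 0, 0], [20.2, -11.3, -0.2, 0, 0, 0], [20.2, -11.3, -0.2, 0, 0, 0], [20.2, -11.3, -0.2, 0, 0, 0], [20.2, -11.3, -0.2, 0, 0, 0]], hand=0.86)

```text
time_s: 9.18
position: [0.4614, 0.1395, 0.1506]
tool_rot: [[-0.018, 1.0, 0.002], [1.0, 0.018, -0.0], [-0.0, 0.002, -1.0]]
ft_force: [0.2, 0.7, 0.3]
grip_width: 0.0737
gripper_force: 0.0
```

>>> jog_arm(targets=[[0, 0, 0, 0, 0, 0], [0, 0, 0, 0, 0, 0], [0, 0, 0, 0, 0, 0]])

```text
time_s: 9.43
position: [0.4623, 0.1378, 0.1502]
tool_rot: [[-0.014, 1.0, 0.002], [1.0, 0.014, -0.0], [-0.0, 0.002, -1.0]]
ft_force: [0.0, 0.5, 0.7]
grip_width: 0.0735
gripper_force: 0.0
```

```bash
python3 - <<'E'
from h import *
im=env.get_image('wrist'); o=env.observe(); print(o['position'].round(4),o['grip_width'],o['tool_rot'][0][0]); np.savez('w5.npz',**im); disc(im,None)
save(im,'w5.png')
for r in env.regions_of('wrist','disc')[:2]:
    P=cloud(im,r['pixels']);print(r['score'],r['point'],P.mean(0).round(4),((P.max(0)+P.min(0))/2).round(4))
r0=int(env.regions_of('wrist','disc')[0]['point'][0]);c0=int(env.regions_of('wrist','disc')[0]['point'][1])
a=im['frame'][max(r0-60,0):r0+60,c0-70:c0+70]; cv2.imwrite('pics/f.png',cv2.cvtColor(cv2.resize(a,None,fx=4,fy=4),cv2.COLOR_RGB2BGR))
E
```

```text
[0.4622 0.1379 0.1501] 0.07341383037336056 -0.013709620344105089
1 [420.1  35.4] 3794 enc [618.4 280.6] 37.5 fit [0.6182 0.2794] 0.0307
2 [251.9  93.6] 3381 enc [461.9 226.3] 31.7 fit [0.4619 0.2262] 0.031
0.73 [93.3, 250.5] [0.4619 0.2268 0.0075] [0.4617 0.2264 0.0043]
```

View pics/f.png

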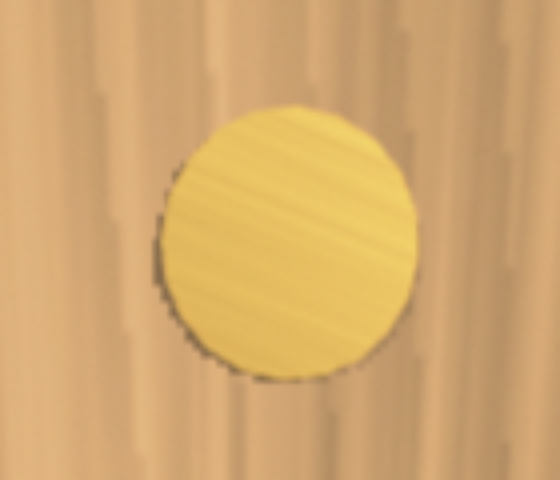

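The disc is right side up, at wrist pixel (252,94), with no bevel showing on its upper face. Next I descend over it.

>>> jog_arm(targets=[[4, 0, 0, 0, 0, 0], [8, 0, 2, 0, 0, 0], [9, 0, 6, 0, 0, -0.1], [9, 0, 10, 0, 0, -0.1], [9, 0, 12, 0, 0, -0.1], [9, 0, 12, 0, 0, -0.1], [9, 0, 12, 0, 0, -0.1], [9, 0, 12, 0, 0, -0.1]])

```text
time_s: 10.3
position: [0.4616, 0.2287, 0.0317]
tool_rot: [[-0.016, 1.0, 0.004], [1.0, 0.016, 0.001], [0.001, 0.004, -1.0]]
ft_force: [-0.6, 0.8, 0.6]
grip_width: 0.0736
gripper_force: 0.0
```

>>> jog_arm(targets=[[0, 0, 0, 0, 0, 0], [0, 0, 0, 0, 0, 0]])

```text
time_s: 10.47
position: [0.4614, 0.2287, 0.0318]
tool_rot: [[-0.017, 1.0, 0.005], [1.0, 0.017, 0.001], [0.001, 0.005, -1.0]]
ft_force: [0.3, 0.4, 0.4]
grip_width: 0.0733
gripper_force: 0.0
```

```bash
python3 -c "
from h import *
print(env.observe()['position'],go([.4618,.228,0],90.9))"
```

```text
[0.46142296 0.22867279 0.03180821] [-0.07, 0.02, 3.18, 0.27, -0.04, 0.05]
```

>>> jog_arm(targets=[[0, 0, 2, 0.2, 0, 0], [0, 0, 3.2, 0.2, 0, 0], [0, 0, 3.5, 0.2, 0, 0], [0, 0, 3.7, 0.2, 0, 0], [0, 0, 3.7, 0.2, 0, 0], [0, 0, 3.7, 0.2, 0, 0]])

```text
time_s: 10.97
position: [0.4611, 0.2287, -0.0059]
tool_rot: [[-0.017, 1.0, -0.0], [1.0, 0.017, 0.0], [0.0, -0.0, -1.0]]
ft_force: [0.5, 0.7, 0.2]
grip_width: 0.0736
gripper_force: 0.0
```

>>> jog_arm(targets=[[0, 0, 0.15, 0, 0, 0], [0, 0, 0.3, 0, 0, 0], [0, 0, 0.3, 0, 0, 0], [0, 0, 0.3, 0, 0, 0]])

```text
time_s: 11.3
position: [0.461, 0.2288, -0.0088]
tool_rot: [[-0.017, 1.0, -0.0], [1.0, 0.017, 0.0], [0.0, -0.0, -1.0]]
ft_force: [-1.3, -0.4, 8.3]
grip_width: 0.0733
gripper_force: 4.4
```

>>> jog_arm(targets=[[0, 0, -0.33, 0, 0, 0], [0, 0, -0.33, 0, 0, 0], [0, 0, -0.33, 0, 0, 0]])

```text
time_s: 11.55
position: [0.4607, 0.2287, -0.0063]
tool_rot: [[-0.017, 1.0, -0.001], [1.0, 0.017, 0.0], [0.0, -0.001, -1.0]]
ft_force: [-0.5, -1.4, 0.2]
grip_width: 0.0733
gripper_force: 0.0
```

>>> jog_arm(targets=[[0, 0, 0, 0, 0, 0], [0, 0, 0, 0, 0, 0], [0, 0, 0, 0, 0, 0], [0, 0, 0, 0, 0, 0], [0, 0, 0, 0, 0, 0], [0, 0, 0, 0, 0, 0]], hand=0.5, newtons=30)

```text
time_s: 12.05
position: [0.4609, 0.2288, -0.0055]
tool_rot: [[-0.017, 1.0, -0.0], [1.0, 0.017, 0.0], [0.0, -0.0, -1.0]]
ft_force: [-2.8, -0.6, 11.2]
grip_width: 0.0623
gripper_force: 38.0
```

>>> jog_arm(targets=[[0, 0, -0.5, 0, 0, 0], [0, 0, -1, 0, 0, 0], [0, 0, -1, 0, 0, 0], [0, 0, -1, 0, 0, 0], [0, 0, -1, 0, 0, 0]])

```text
time_s: 12.47
position: [0.4605, 0.2286, 0.0034]
tool_rot: [[-0.017, 1.0, -0.002], [1.0, 0.017, -0.0], [-0.0, -0.002, -1.0]]
ft_force: [-0.3, -1.0, -1.7]
grip_width: 0.0621
gripper_force: 33.0
```

>>> jog_arm(targets=[[0, 0, 0, 0, 0, 0], [0, 0, 0, 0, 0, 0], [0, 0, 0, 0, 0, 0], [0, 0, 0, 0, 0, 0], [0, 0, 0, 0, 0, 0], [0, 0, 0, 0, 0, 0]])

```text
time_s: 12.97
position: [0.4607, 0.2286, 0.0035]
tool_rot: [[-0.017, 1.0, -0.002], [1.0, 0.017, -0.0], [0.0, -0.002, -1.0]]
ft_force: [0.4, -0.0, -1.6]
grip_width: 0.0619
gripper_force: 33.0
```

>>> jog_arm(targets=[[0, 0, -1, 0, 0, 0], [0, 0, -3, 0, 0, 0], [0, 0, -5, 0, 0, 0], [0, 0, -6.5, 0, 0, 0], [0, 0, -7.5, 0, 0, 0], [0, 0, -7.5, 0, 0, 0], [0, 0, -7.5, 0, 0, 0], [0, 0, -7.5, 0, 0, 0]])

```text
time_s: 13.63
position: [0.4604, 0.2285, 0.0782]
tool_rot: [[-0.017, 1.0, -0.003], [1.0, 0.017, -0.0], [-0.0, -0.003, -1.0]]
ft_force: [0.4, 0.2, -1.8]
grip_width: 0.0618
gripper_force: 33.5
```

```bash
cat > d.py <<'E'
from h import *
w=env.get_image('wrist'); o=env.observe();print(o['position'].round(4),np.degrees(np.arctan2(o['tool_rot'][1][0],o['tool_rot'][0][0])).round(2),o['grip_width'],o['gripper_force'],o['ft_force'].round(1))
np.savez('w6.npz',**w)
r=np.array(env.regions_of('wrist','disc')[0]['pixels']); P=cloud(w,cv2.erode(r.astype(np.uint8),np.ones((5,5)))>0)
A=np.c_[P[:,:2]-P[:,:2].mean(0),np.ones(len(P))]; k=np.linalg.lstsq(A,P[:,2],rcond=None)[0]; print(len(P),P.mean(0),'slopes',k[:2],'topz-tcp',k[2]-o['position'][2])
cn=np.vstack(cv2.findContours(r.astype(np.uint8),0,1)[0])[:,0]; print('enc',cv2.minEnclosingCircle((at_z(w,cn,k[2])[:,:2]*1000).astype(np.float32)))
E
python3 d.py
```

```text
[0.4604 0.2285 0.078 ] 90.97 0.06200515255596399 33.46021139994264 [-0.5  0.5 -1.7]
8984 [0.45980119 0.2289066  0.09119432] slopes [-0.00271783 -0.00149723] topz-tcp 0.01322838758524425
enc ((459.3878173828125, 227.11822509765625), 32.86491394042969)
```

>>> jog_arm(targets=[[0, 0, -1, 0, 0, 0], [-1, 0.4, -3, 0, 0, 0], [-3, 1.2, -5, 0, 0, 0], [-6, 2.4, -6.5, 0, 0, 0], [-9, 3.5, -7.2, 0, 0, 0], [-12, 4.7, -7.2, 0, 0, 0], [-15, 5.9, -7.2, 0, 0, 0], [-18, 7.1, -7.2, 0, 0, 0]])

```text
time_s: 14.4
position: [0.5351, 0.0484, 0.15]
tool_rot: [[-0.017, 1.0, -0.003], [1.0, 0.017, 0.0], [0.0, -0.003, -1.0]]
ft_force: [1.0, 0.8, -1.2]
grip_width: 0.062
gripper_force: 33.5
```

>>> jog_arm(targets=[[-3, 1.2, 0, 0, 0, 0], [-5, 2, 0, 0, 0, 0], [-6, 2.4, 0, 0, 0, 0], [-6.6, 2.6, 0, 0, 0, 0], [-6.6, 2.6, 0, 0, 0, 0], [-6.6, 2.6, 0, 0, 0, 0], [-6.6, 2.6, 0, 0, 0, 0]])

```text
time_s: 14.98
position: [0.5615, -0.0143, 0.1504]
tool_rot: [[-0.018, 1.0, -0.002], [1.0, 0.018, 0.0], [0.0, -0.002, -1.0]]
ft_force: [0.3, 1.1, -0.8]
grip_width: 0.0617
gripper_force: 33.5
```

```bash
python3 d.py; python3 - <<'E'
from h import *
im=dict(np.load('w6.npz')); die(im); save(im,'w6.png')
E
```

```text
[ 0.5616 -0.0144  0.1505] 91.05 0.06191920889266518 33.461803179234266 [-0.6  0.4 -1. ]
9069 [ 0.56096102 -0.01407024  0.16336866] slopes [-0.00231343 -0.00146275] topz-tcp 0.01291162140622723
enc ((560.8421630859375, -15.700371742248535), 32.911033630371094)
die rect [539.8  72.4] [195.8 120.9] 0.94 top z 0.024469579307065004 rail z 0.036506086088219425
recess 1947 [0.5624 0.0892 0.0155] [0.5647 0.0729 0.0162] [0.0796 0.0694 0.0065]
rails ((587.3057861328125, 73.03964233398438), (90.3934326171875, 116.78097534179688), 0.7271085977554321)
```

View pics/w6.png

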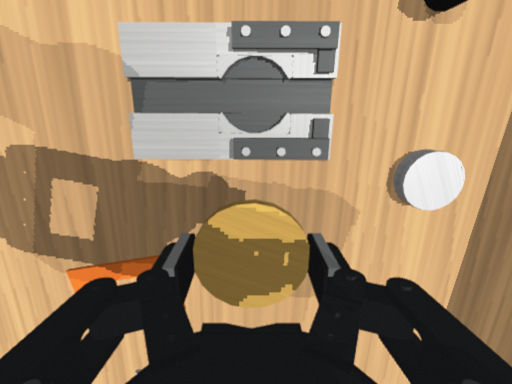

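>>> jog_arm(targets=[[3, 0, 0, 0, 0, 0], [6, 0.1, 0, 0, 0, 0], [8, 0.2, 2, 0, 0, 0], [8.9, 0.2, 5, 0, 0, 0], [8.9, 0.2, 8, 0, 0, 0], [8.9, 0.2, 9.5, 0, 0, 0.1], [8.9, 0.2, 10, 0, 0, 0.1], [8.9, 0.2, 10, 0, 0, 0.1]])

```text
time_s: 15.75
position: [0.5618, 0.0739, 0.0496]
tool_rot: [[-0.016, 1.0, -0.004], [1.0, 0.016, 0.0], [0.0, -0.004, -1.0]]
ft_force: [-0.2, -0.6, -1.0]
grip_width: 0.0623
gripper_force: 33.6
```

>>> jog_arm(targets=[[0, 0, 0, 0, 0, 0], [0, 0, 0, 0, 0, 0], [0, 0, 0, 0, 0, 0]])

```text
time_s: 16.0
position: [0.563, 0.0733, 0.0517]
tool_rot: [[-0.015, 1.0, 0.001], [1.0, 0.015, -0.0], [-0.0, 0.001, -1.0]]
ft_force: [-1.0, -0.4, -1.5]
grip_width: 0.0619
gripper_force: 33.6
```

```bash
python3 d.py; python3 -c "
from h import *
print(go([.5622,.0748,.0225],90.9))
die(dict(np.load('w6.npz')))"
```

```text
[0.5629 0.0732 0.0515] 90.86 0.06239777539631103 33.61371003091335 [ 0.1  0.2 -1.1]
8949 [0.56232744 0.07369431 0.06470496] slopes [-0.00024493 -0.00051848] topz-tcp 0.013181764282419385
enc ((562.5303955078125, 72.21231842041016), 32.64070510864258)
[0.16, -0.05, 2.88, -0.0, 0.01, -0.04]
die rect [539.7  72.5] [196.2 119.9] 0.81 top z 0.024435113456488244 rail z 0.036462065508407526
recess 1339 [0.5617 0.0949 0.0155] [0.5643 0.0859 0.0153] [0.077  0.0372 0.0046]
rails ((587.6741943359375, 73.11959075927734), (90.64420318603516, 116.06031036376953), 0.9070130586624146)
```

>>> jog_arm(targets=[[0.1, 0, 1, 0, 0, 0], [0.1, 0, 2, 0, 0, 0], [0.1, 0, 2.7, 0, 0, 0], [0.1, 0, 2.9, 0, 0, 0], [0.1, 0, 2.9, 0, 0, 0]])

```text
time_s: 16.52
position: [0.5618, 0.0743, 0.0203]
tool_rot: [[-0.015, 1.0, -0.004], [1.0, 0.015, 0.0], [0.0, -0.004, -1.0]]
ft_force: [0.4, 0.1, -2.1]
grip_width: 0.0624
gripper_force: 33.6
```

>>> jog_arm(targets=[[0, 0, 0.15, 0, 0, 0], [0, 0, 0.3, 0, 0, 0], [0, 0, 0.45, 0, 0, 0], [0, 0, 0.45, 0, 0, 0], [0, 0, 0.45, 0, 0, 0]])

```text
time_s: 16.93
position: [0.5623, 0.0743, 0.017]
tool_rot: [[-0.015, 1.0, -0.002], [1.0, 0.015, -0.0], [-0.0, -0.002, -1.0]]
ft_force: [0.4, 0.3, -0.9]
grip_width: 0.0622
gripper_force: 33.6
```

>>> jog_arm(targets=[[0, 0, 0.15, 0, 0, 0], [0, 0, 0.3, 0, 0, 0], [0, 0, 0.45, 0, 0, 0], [0, 0, 0.45, 0, 0, 0], [0, 0, 0.45, 0, 0, 0]])

```text
time_s: 17.35
position: [0.5622, 0.0743, 0.0123]
tool_rot: [[-0.015, 1.0, -0.002], [1.0, 0.015, 0.0], [0.0, -0.002, -1.0]]
ft_force: [0.1, 0.1, -1.9]
grip_width: 0.0621
gripper_force: 33.6
```

>>> jog_arm(targets=[[0, 0, 0.1, 0, 0, 0], [0, 0, 0.2, 0, 0, 0], [0, 0, 0.2, 0, 0, 0], [0, 0, 0.2, 0, 0, 0]])

```text
time_s: 17.68
position: [0.5624, 0.0743, 0.0105]
tool_rot: [[-0.015, 1.0, -0.001], [1.0, 0.015, -0.0], [-0.0, -0.001, -1.0]]
ft_force: [-0.1, 0.3, -1.6]
grip_width: 0.062
gripper_force: 33.7
```

No contact force yet, so I'll go a little further and then release.

>>> jog_arm(targets=[[0, 0, 0.05, 0, 0, 0], [0, 0, 0.1, 0, 0, 0], [0, 0, 0.1, 0, 0, 0]])

```text
time_s: 17.93
position: [0.5624, 0.0743, 0.0104]
tool_rot: [[-0.015, 1.0, -0.001], [1.0, 0.015, -0.0], [-0.0, -0.001, -1.0]]
ft_force: [-3.0, -0.3, 8.8]
grip_width: 0.0623
gripper_force: 34.3
```

>>> jog_arm(targets=[[0, 0, 0, 0, 0, 0], [0, 0, 0, 0, 0, 0], [0, 0, 0, 0, 0, 0], [0, 0, 0, 0, 0, 0], [0, 0, 0, 0, 0, 0]], hand=0.9)

```text
time_s: 18.35
position: [0.5623, 0.0743, 0.0093]
tool_rot: [[-0.015, 1.0, -0.002], [1.0, 0.015, 0.0], [0.0, -0.002, -1.0]]
ft_force: [0.1, -0.4, 0.5]
grip_width: 0.0771
gripper_force: 0.0
```

>>> jog_arm(targets=[[0, 0, -1, 0, 0, 0], [0, 0, -3, 0, 0, 0], [0, 0, -6, 0, 0, 0], [-2, 0, -9, 0, 0, 0], [-6, 0, -12, 0, 0, 0], [-9, 0, -14, 0, 0, 0], [-9, 0, -14, 0, 0, 0], [-9, 0, -14, 0, 0, 0]])

```text
time_s: 19.02
position: [0.5644, -0.0174, 0.1514]
tool_rot: [[-0.012, 1.0, 0.002], [1.0, 0.012, -0.001], [-0.001, 0.002, -1.0]]
ft_force: [0.4, 0.3, -0.7]
grip_width: 0.0768
gripper_force: 0.0
```

```bash
python3 - <<'E'
from h import *
im=env.get_image('wrist'); np.savez('w7.npz',**im); o=env.observe(); print(o['position'].round(4))
disc(im,None,.024); die(im)
r=np.array(env.regions_of('wrist','disc')[0]['pixels']); P=cloud(im,cv2.erode(r.astype(np.uint8),np.ones((5,5)))>0)
A=np.c_[P[:,:2]-P[:,:2].mean(0),np.ones(len(P))]; k=np.linalg.lstsq(A,P[:,2],rcond=None)[0]; print(len(P),P.mean(0),k)
E
```

```text
[ 0.5638 -0.016   0.15  ]
1 [249.4  91.5] 3782 enc [561.8  72. ] 31.7 fit [0.5617 0.0719] 0.031
die rect [539.6  72.2] [196.  120.5] 0.78 top z 0.02425421280800627 rail z 0.03649952752833566
recess 362 [0.567  0.0936 0.0156] [0.5649 0.0723 0.0162] [0.08   0.0685 0.0065]
rails ((587.3595581054688, 72.81631469726562), (90.3194580078125, 116.46810150146484), 0.7839066386222839)
3297 [0.56171298 0.07258951 0.02348205] [ 0.0003558  -0.00015237  0.02348205]
```

The disc is seated: its top is flat at z 0.0235 and it has been let go. On to the silver keeper.

```bash
python3 -c "
from h import *
print(go([.385,-.345,.20],13.5))"
```

```text
[-32.71, -18.35, -5.05, -0.14, 0.08, 77.36]
```

>>> jog_arm(targets=[[-4, -2, -3, 0, 0, 7], [-32.7, -18.4, -5, -0.1, 0.1, 77.4], [-32.7, -18.4, -5, -0.1, 0.1, 77.4], [-32.7, -18.4, -5, -0.1, 0.1, 77.4], [-32.7, -18.4, -5, -0.1, 0.1, 77.4], [-32.7, -18.4, -5, -0.1, 0.1, 77.4], [-32.7, -18.4, -5, -0.1, 0.1, 77.4], [-32.7, -18.4, -5, -0.1, 0.1, 77.4]], hand=0.6)

```text
time_s: 19.78
position: [0.4081, -0.3018, 0.1951]
tool_rot: [[0.834, 0.552, -0.001], [0.552, -0.834, 0.002], [0.0, -0.003, -1.0]]
ft_force: [1.2, -0.0, 0.8]
grip_width: 0.051
gripper_force: 0.0
```

```bash
python3 -c "
from h import *
print(env.observe()['position'],go([.385,-.345,.20],13.5))"
```

```text
[ 0.40805449 -0.30175547  0.19506853] [-4.31, 2.33, -0.5, -0.15, 0.02, 19.98]
```

>>> jog_arm(targets=[[-2.5, 1.3, -0.3, 0, 0, 7], [-2.5, 1.3, -0.3, 0, 0, 13], [-2.5, 1.3, -0.3, 0, 0, 13], [-2.5, 1.3, -0.3, 0, 0, 13], [-2.5, 1.3, -0.3, 0, 0, 13]])

```text
time_s: 20.2
position: [0.3959, -0.325, 0.1982]
tool_rot: [[0.933, 0.359, -0.001], [0.359, -0.933, 0.002], [-0.0, -0.002, -1.0]]
ft_force: [-0.1, -0.0, 0.7]
grip_width: 0.0511
gripper_force: 0.0
```

```bash
cat > k.py <<'E'
from h import *
o=env.observe(); print(o['position'].round(4),np.degrees(np.arctan2(o['tool_rot'][1][0],o['tool_rot'][0][0])).round(2))
im=env.get_image('wrist'); np.savez('w8.npz',**im)
P=cloud(im,np.ones((384,512),bool)); q=ext(P,(.443,-.331),13.5)
B=P[(q[:,0]>-.05)&(q[:,0]<.115)&(np.abs(q[:,1])<.06)]
H=B[(B[:,2]>.030)&(B[:,2]<.042)]; print('handle',len(H),np.median(H,0).round(4),cv2.minAreaRect((H[:,:2]*1000).astype(np.float32)))
K=B[(B[:,2]>.0028)&(B[:,2]<.042)]; print('keeper',len(K),cv2.minAreaRect((K[:,:2]*1000).astype(np.float32)),np.median(K[:,2]))
for r in env.regions_of('wrist','keeper')[:3]: print(r['score'],np.round(r['point']),r['pixels'].sum(),np.median(im['frame'][r['pixels']],0),np.median(cloud(im,r['pixels']),0).round(3))
E
python3 k.py
```

```text
[ 0.3959 -0.325   0.1982] 21.02
handle 332 [ 0.4435 -0.3324  0.0343] ((442.96893310546875, -332.7101745605469), (34.00729751586914, 12.148052215576172), 13.184366226196289)
keeper 5903 ((476.069580078125, -324.8560485839844), (130.06829833984375, 90.25626373291016), 13.354961395263672) 0.004597431047632439
0.93 [190. 395.] 5054 [234. 120.  46.] [ 0.437 -0.503  0.005]
0.86 [124. 127.] 6295 [216. 108.  41.] [ 0.394 -0.176  0.005]
0.77 [120. 269.] 6125 [197. 196. 197.] [ 0.461 -0.331  0.005]
```

Silver keeper confirmed at wrist pixel (269,120), colour grey (197,196,197), size 130×90 mm; the orange look-alikes are at (395,190) and (127,124).

```bash
python3 -c "
from h import *
print(go([.444,-.3325,.06],13.3))"
```

```text
[4.23, 2.41, 13.84, -0.07, 0.01, 7.66]
```

>>> jog_arm(targets=[[2, 1.2, 3, 0, 0, 4], [4.2, 2.4, 6, 0, 0, 7.7], [4.2, 2.4, 10, 0, 0, 7.7], [4.2, 2.4, 13, 0, 0, 7.7], [4.2, 2.4, 13.8, 0, 0, 7.7], [4.2, 2.4, 13.8, 0, 0, 7.7], [4.2, 2.4, 13.8, 0, 0, 7.7], [4.2, 2.4, 13.8, 0, 0, 7.7]])

```text
time_s: 20.97
position: [0.4439, -0.3346, 0.0629]
tool_rot: [[0.974, 0.226, 0.002], [0.226, -0.974, -0.002], [0.002, 0.003, -1.0]]
ft_force: [-0.5, 0.2, 1.1]
grip_width: 0.0517
gripper_force: 0.0
```

```bash
python3 -c "
from h import *
print(env.observe()['position'],go([.444,-.3325,.009],13.3))"
```

```text
[ 0.44393156 -0.3345686   0.0628614 ] [0.04, -0.21, 5.39, 0.16, -0.1, -0.23]
```

>>> jog_arm(targets=[[0, -0.2, 2, 0.1, -0.1, -0.2], [0, -0.2, 4, 0.1, -0.1, -0.2], [0, -0.2, 5.2, 0.1, -0.1, -0.2], [0, -0.2, 5.2, 0.1, -0.1, -0.2], [0, -0.2, 5.2, 0.1, -0.1, -0.2]])

```text
time_s: 21.38
position: [0.4431, -0.3325, 0.0101]
tool_rot: [[0.973, 0.229, -0.001], [0.229, -0.973, 0.0], [-0.001, -0.0, -1.0]]
ft_force: [0.4, 0.1, 0.4]
grip_width: 0.0512
gripper_force: 0.0
```

>>> jog_arm(targets=[[0, 0, 0, 0, 0, 0], [0, 0, 0, 0, 0, 0], [0, 0, 0, 0, 0, 0], [0, 0, 0, 0, 0, 0], [0, 0, 0, 0, 0, 0], [0, 0, 0, 0, 0, 0], [0, 0, 0, 0, 0, 0], [0, 0, 0, 0, 0, 0]], hand=0, newtons=50)

```text
time_s: 22.05
position: [0.4432, -0.3324, 0.0099]
tool_rot: [[0.973, 0.229, -0.001], [0.229, -0.973, 0.0], [-0.001, -0.0, -1.0]]
ft_force: [-0.1, 0.4, 6.6]
grip_width: 0.0111
gripper_force: 50.9
```

>>> jog_arm(targets=[[0, 0, -2, 0, 0, 0], [0, 0, -5, 0, 0, 4], [0, 0, -8, 0, 0, 8], [0, 0, -11, 0, 0, 12.4], [0, 0, -12, 0, 0, 12.4], [0, 0, -12, 0, 0, 12.4], [0, 0, -12, 0, 0, 12.4]])

```text
time_s: 22.63
position: [0.4426, -0.3317, 0.1278]
tool_rot: [[1.0, 0.016, -0.003], [0.016, -1.0, 0.003], [-0.003, -0.003, -1.0]]
ft_force: [0.2, 0.8, -2.9]
grip_width: 0.011
gripper_force: 49.5
```

```bash
cat k.py | sed 's/q=ext.*/q=ext(P,o["position"][:2],1)/; s/(B\[:,2\]>.030)&(B\[:,2\]<.042)/(B[:,2]>o["position"][2]+.02)\&(B[:,2]<o["position"][2]+.034)/; s/(B\[:,2\]>.0028)&(B\[:,2\]<.042)/(B[:,2]>o["position"][2]-.012)\&(B[:,2]<o["position"][2]+.002)/' > k2.py
cat >> k2.py <<'E'
A=np.c_[K[:,:2]-K[:,:2].mean(0),np.ones(len(K))]; print('slopes',np.linalg.lstsq(A,K[:,2],rcond=None)[0], 'tcpz',o['position'][2],'w',o['grip_width'])
print(go([.427,.0725,.12],.85))
E
python3 k2.py
```

```text
[ 0.4426 -0.3317  0.1278] 0.94
handle 2145 [ 0.4491 -0.3314  0.1523] ((444.8803405761719, -333.38897705078125), (32.22698211669922, 32.56153869628906), 38.10013198852539)
keeper 19635 ((478.8463439941406, -330.7798767089844), (125.5334243774414, 90.72022247314453), 0.8113559484481812) 0.12215292072116643
0.79 [192. 421.] 8062 [230. 117.  44.] [ 0.438 -0.503  0.005]
0.77 [202. 251.] 21408 [182. 181. 181.] [ 0.478 -0.331  0.122]
0.62 [310. 266.] 180 [ 31.  53. 109.] [ 0.286 -0.337  0.004]
slopes [-0.0041562   0.00199587  0.12211315] tcpz 0.12777190374351344 w 0.011034684815651149
[-0.89, -40.41, 0.86, -0.27, 0.27, 0.05]
```

>>> jog_arm(targets=[[-0.1, -2, 0.2, 0, 0, 0], [-0.2, -5, 0.4, 0, 0, 0], [-0.3, -8.5, 0.6, 0, 0, 0], [-0.4, -12, 0.8, 0, 0, 0], [-0.5, -15.5, 0.9, 0, 0, 0], [-0.6, -19, 0.9, 0, 0, 0], [-0.7, -22.5, 0.9, 0, 0, 0], [-0.8, -26, 0.9, 0, 0, 0]])

```text
time_s: 23.4
position: [0.4301, -0.0704, 0.1188]
tool_rot: [[1.0, 0.015, -0.005], [0.015, -1.0, 0.003], [-0.005, -0.003, -1.0]]
ft_force: [0.7, 0.0, -2.3]
grip_width: 0.0115
gripper_force: 49.5
```

>>> jog_arm(targets=[[-0.1, -3.5, 0, 0, 0, 0], [-0.1, -7, 0, 0, 0, 0], [-0.1, -10.5, 0, 0, 0, 0], [-0.1, -13, 0, 0, 0, 0], [-0.1, -14.4, 0, 0, 0, 0], [-0.1, -14.4, 0, 0, 0, 0], [-0.1, -14.4, 0, 0, 0, 0], [-0.1, -14.4, 0, 0, 0, 0]])

```text
time_s: 24.07
position: [0.4278, 0.0711, 0.1197]
tool_rot: [[1.0, 0.015, -0.004], [0.015, -1.0, 0.002], [-0.004, -0.002, -1.0]]
ft_force: [0.2, -1.0, -2.2]
grip_width: 0.0113
gripper_force: 49.5
```

```bash
python3 k2.py; python3 - <<'E'
from h import *
im=dict(np.load('w8.npz')); die(im); save(im,'w9.png')
E
```

```text
[0.4278 0.0711 0.1197] 0.83
handle 2137 [0.4344 0.0714 0.1443] ((429.802001953125, 69.5512466430664), (32.694061279296875, 32.923824310302734), 38.059425354003906)
keeper 19638 ((463.9488830566406, 71.94100952148438), (126.43873596191406, 90.61614990234375), 0.7871537804603577) 0.11414448665002716
0.96 [200. 248.] 21237 [181. 180. 180.] [0.463 0.072 0.114]
slopes [-0.00489748  0.00134534  0.11410327] tcpz 0.11973345113396905 w 0.011258814405321576
[-0.1, -0.17, 0.01, -0.1, 0.18, -0.09]
die rect [511.9  72.1] [140. 120.] 1.2 top z 0.02395868543444435 rail z 0.03644362981422988
recess 410 [0.5541 0.0986 0.0158] [0.554  0.0727 0.0162] [0.0574 0.0693 0.0064]
rails ((559.4193725585938, 73.14422607421875), (34.80504608154297, 116.5042495727539), 0.8171179294586182)
```

View pics/w9.png

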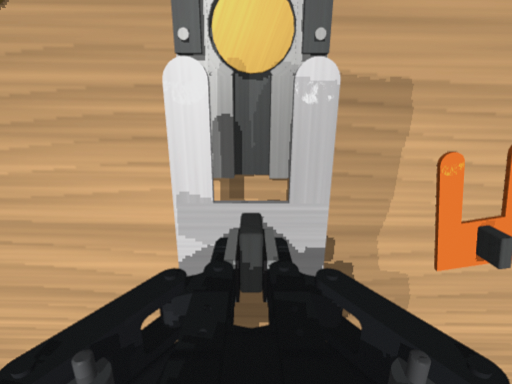

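The picture shows the prongs at columns 163–340, centred over the landing and just short of the rail mouth, with the disc seated at (253,25). Now I lower to just above the landing.

>>> jog_arm(targets=[[0, -0.1, 2, 0, 0.2, 0], [0, -0.1, 4, 0, 0.2, 0], [0, -0.1, 6, 0, 0.2, 0], [0, -0.1, 7.5, 0, 0.2, 0], [0, -0.1, 7.9, 0, 0.2, 0], [0, -0.1, 7.9, 0, 0.2, 0], [0, -0.1, 7.9, 0, 0.2, 0]])

```text
time_s: 24.75
position: [0.4283, 0.0724, 0.0419]
tool_rot: [[1.0, 0.014, 0.002], [0.014, -1.0, 0.002], [0.002, -0.002, -1.0]]
ft_force: [-0.5, 0.8, -2.6]
grip_width: 0.0109
gripper_force: 49.4
```

>>> jog_arm(targets=[[0, 0, 0, 0, 0, 0], [0, 0, 0, 0, 0, 0], [0, 0, 0, 0, 0, 0]])

```text
time_s: 25.0
position: [0.4282, 0.0728, 0.0421]
tool_rot: [[1.0, 0.015, 0.003], [0.015, -1.0, 0.002], [0.003, -0.002, -1.0]]
ft_force: [-0.5, -0.9, -2.0]
grip_width: 0.0111
gripper_force: 49.4
```

```bash
python3 k2.py; python3 - <<'E'
from h import *
im=dict(np.load('w8.npz')); die(im); g=cv2.cvtColor(im['frame'],cv2.COLOR_RGB2GRAY)
P=cloud(im,np.ones((384,512),bool))
q=ext(P,(.5622,.0735),.85)
# rails inner lip edges and prong outer edges by height in die-aligned frame
for lo,hi,x0,x1,n in((.0345,.040,-.018,0.0,'rails'),(.0345,.040,0.0,.02,'rails2'),(.027,.034,-.12,-.06,'plate'),(.027,.034,-.09,-.04,'plate2')):
    s=(P[:,2]>lo)&(P[:,2]<hi)&(q[:,0]>x0)&(q[:,0]<x1)&(np.abs(q[:,1])<.063); y=np.sort(q[s,1]*1000)
    print(n,len(y),'outer',np.percentile(y,[1,99]).round(1),'inner',(y[y<0].max() if (y<0).any() else 0).round(1) if len(y) else '',(y[y>0].min()).round(1) if len(y) else '')
E
```

```text
[0.4282 0.0728 0.0421] 0.83
handle 2157 [0.4345 0.0731 0.0667] ((430.1834716796875, 71.39810180664062), (32.41828918457031, 32.94063949584961), 38.01774215698242)
keeper 20066 ((472.5732421875, 71.73336029052734), (141.3227081298828, 116.05823516845703), 1.0092439651489258) 0.03676326672201222
0.93 [201. 251.] 21587 [186. 185. 185.] [0.464 0.073 0.037]
0.86 [279. 507.] 1175 [116.  65.  27.] [ 0.378 -0.126  0.003]
slopes [-0.00154784  0.00107843  0.03669557] tcpz 0.04211240994461862 w 0.011080615330922052
[-0.09, 0.02, -7.81, -0.1, -0.12, -0.01]
die rect [491.3  72. ] [132.6 120.9] 0.88 top z 0.02416007056562007 rail z 0.03675554582886473
recess 523 [0.5429 0.0915 0.0157] [0.5422 0.073  0.0163] [0.0341 0.0683 0.0064]
rails ((488.5455627441406, 71.9814224243164), (127.00588989257812, 116.63797760009766), 0.8099245429039001)
rails 1572 outer [-58.2  57.1] inner -38.0 37.3Traceback (most recent call last):
  File "<stdin>", line 8, in <module>
    return _quantile_unchecked(
        a, q, axis, out, overwrite_input, method, keepdims, weights)
    return _ureduce(a,
                    func=_quantile_ureduce_func,
    ...<5 lines>...
                    overwrite_input=overwrite_input,
                    method=method)
    r = func(a, **kwargs)
    result = _quantile(arr,
                       quantiles=q,
    ...<2 lines>...
                       out=out,
                       weights=wgt)
    slices_having_nans = np.isnan(arr[-1, ...])
                                  ~~~^^^^^^^^^
IndexError: index -1 is out of bounds for axis 0 with size 0
```

```bash
cat > r.py <<'E'
from h import *
import sys
zt=float(sys.argv[1]); im=dict(np.load('w8.npz')) if len(sys.argv)<3 else env.get_image('wrist')
P=cloud(im,np.ones((384,512),bool)); q=ext(P,(.5622,.0735),.85)
for lo,hi,x0,x1,n in((.0345,.040,-.017,0.02,'rails'),(zt-.003,zt+.003,-.15,-.12,'plate rear'),(zt-.003,zt+.003,-.12,-.09,'mid'),(zt-.003,zt+.003,-.09,-.055,'front')):
    s=(P[:,2]>lo)&(P[:,2]<hi)&(q[:,0]>x0)&(q[:,0]<x1)&(np.abs(q[:,1])<.0595); y=q[s,1]*1000
    if len(y)<20: print(n,len(y)); continue
    a,b=np.percentile(y,[.5,99.5]); print(n,len(y),'outer',a.round(1),b.round(1),'mid',((a+b)/2).round(2),'inner',y[y<0].max().round(1),y[y>0].min().round(1))
s=(np.abs(P[:,2]-zt)<.003)&(np.abs(q[:,1])>.024)&(np.abs(q[:,1])<.044)&(q[:,0]<-.022); print('tip x',np.percentile(q[s,0],99.7)*1000)
o=env.observe(); print(o['position'].round(4),o['ft_force'].round(1),np.degrees(np.arctan2(o['tool_rot'][1][0],o['tool_rot'][0][0])).round(2))
E
python3 r.py .0368
```

```text
rails 1367 outer -58.3 57.5 mid -0.42 inner -38.0 37.3
plate rear 4229 outer -43.2 46.3 mid 1.58 inner -5.1 7.8
mid 5166 outer -43.0 46.3 mid 1.61 inner -0.4 0.2
front 5843 outer -43.2 46.4 mid 1.57 inner -20.3 23.3
tip x -35.581858872763895
[0.428  0.0729 0.0419] [-0.3  0.  -2.6] 0.84
```

>>> jog_arm(targets=[[0, 0.2, 0.2, 0, 0, 0], [0, 0.2, 0.4, 0, -0.1, 0], [0, 0.2, 0.55, 0, -0.1, 0], [0, 0.2, 0.55, 0, -0.1, 0], [0, 0.2, 0.55, 0, -0.1, 0]])

```text
time_s: 25.52
position: [0.4278, 0.0709, 0.0358]
tool_rot: [[1.0, 0.014, -0.001], [0.014, -1.0, 0.002], [-0.001, -0.002, -1.0]]
ft_force: [-0.6, -0.6, -2.2]
grip_width: 0.011
gripper_force: 49.4
```

```bash
python3 r.py .0313 n
```

```text
rails 912 outer -58.3 57.5 mid -0.41 inner -38.0 37.4
plate rear 4288 outer -45.0 44.5 mid -0.25 inner -6.4 5.9
mid 5102 outer -45.0 44.3 mid -0.33 inner -0.0 0.0
front 5829 outer -45.2 44.4 mid -0.36 inner -22.2 21.4
tip x -35.97542521860197
[0.4279 0.0709 0.0359] [-0.1  0.4 -3.1] 0.84
```

>>> jog_arm(targets=[[0.5, 0, 0, 0, 0, 0], [1, 0, 0, 0, 0, 0], [1.5, 0, 0, 0, 0, 0], [2, 0, 0, 0, 0, 0], [2.5, 0, 0, 0, 0, 0], [3, 0, 0, 0, 0, 0], [3, 0, 0, 0, 0, 0]])

```text
time_s: 26.15
position: [0.4591, 0.0712, 0.036]
tool_rot: [[1.0, 0.014, 0.001], [0.014, -1.0, 0.002], [0.001, -0.002, -1.0]]
ft_force: [0.3, -0.0, -1.6]
grip_width: 0.0114
gripper_force: 49.4
```

>>> jog_arm(targets=[[0.6, 0, 0, 0, 0, 0], [1.3, 0, 0, 0, 0, 0], [2, 0, 0, 0, 0, 0], [2.7, 0, 0, 0, 0, 0], [3.4, 0, 0, 0, 0, 0], [4.1, 0, 0, 0, 0, 0], [4.8, 0, 0, 0, 0, 0], [4.8, 0, 0, 0, 0, 0]])

```text
time_s: 26.82
position: [0.5075, 0.0719, 0.036]
tool_rot: [[1.0, 0.014, 0.001], [0.014, -1.0, 0.002], [0.001, -0.002, -1.0]]
ft_force: [-0.2, -0.4, -1.8]
grip_width: 0.0112
gripper_force: 49.4
```

>>> jog_arm(targets=[[0.3, 0, 0, 0, 0, 0], [0.6, 0, 0, 0, 0, 0], [0.8, 0, 0, 0, 0, 0], [0.8, 0, 0, 0, 0, 0]])

```text
time_s: 27.15
position: [0.5142, 0.0721, 0.036]
tool_rot: [[1.0, 0.015, -0.0], [0.015, -1.0, 0.002], [-0.0, -0.002, -1.0]]
ft_force: [1.0, 0.7, -2.6]
grip_width: 0.0113
gripper_force: 49.4
```

>>> jog_arm(targets=[[0.1, 0, 0, 0, 0, 0], [0.2, 0, 0, 0, 0, 0], [0.3, 0, 0, 0, 0, 0], [0.3, 0, 0, 0, 0, 0], [0.3, 0, 0, 0, 0, 0]])

```text
time_s: 27.57
position: [0.5169, 0.0722, 0.0359]
tool_rot: [[1.0, 0.015, -0.001], [0.015, -1.0, 0.002], [-0.0, -0.002, -1.0]]
ft_force: [0.1, -0.2, -2.9]
grip_width: 0.011
gripper_force: 49.4
```

>>> jog_arm(targets=[[0.1, 0, 0, 0, 0, 0], [0.2, 0, 0, 0, 0, 0], [0.2, 0, 0, 0, 0, 0], [0.2, 0, 0, 0, 0, 0]])

```text
time_s: 27.9
position: [0.5187, 0.0722, 0.0358]
tool_rot: [[1.0, 0.015, -0.001], [0.015, -1.0, 0.002], [-0.001, -0.002, -1.0]]
ft_force: [-1.4, -0.9, -3.0]
grip_width: 0.0113
gripper_force: 49.6
```

>>> jog_arm(targets=[[0.1, 0, 0, 0, 0, 0], [0.15, 0, 0, 0, 0, 0], [0.15, 0, 0, 0, 0, 0]])

```text
time_s: 28.15
position: [0.5187, 0.0723, 0.0357]
tool_rot: [[1.0, 0.015, -0.005], [0.015, -1.0, 0.002], [-0.005, -0.002, -1.0]]
ft_force: [-8.0, -1.8, 1.4]
grip_width: 0.0113
gripper_force: 50.2
```

>>> jog_arm(targets=[[0.1, 0, 0, 0, 0, 0], [0.15, 0, 0, 0, 0, 0], [0.15, 0, 0, 0, 0, 0]])

```text
time_s: 28.4
position: [0.5188, 0.0723, 0.0355]
tool_rot: [[1.0, 0.015, -0.008], [0.015, -1.0, 0.002], [-0.008, -0.002, -1.0]]
ft_force: [-14.2, -1.8, 4.1]
grip_width: 0.0111
gripper_force: 50.6
```

At the stops: the keeper halted at x 0.5188 with 14 N. I'll relax the push, settle it, release and retreat.

>>> jog_arm(targets=[[-0.25, 0, 0, 0, 0, 0], [-0.25, 0, 0.08, 0, 0, 0], [-0.25, 0, 0.08, 0, 0, 0]])

```text
time_s: 28.65
position: [0.5187, 0.0723, 0.0349]
tool_rot: [[1.0, 0.015, -0.002], [0.015, -1.0, 0.002], [-0.002, -0.002, -1.0]]
ft_force: [-5.6, 0.5, 0.5]
grip_width: 0.011
gripper_force: 49.9
```

>>> jog_arm(targets=[[0, 0, 0, 0, 0, 0], [0, 0, 0, 0, 0, 0], [0, 0, 0, 0, 0, 0], [0, 0, 0, 0, 0, 0], [0, 0, 0, 0, 0, 0]], hand=0.5)

```text
time_s: 29.07
position: [0.5198, 0.0722, 0.0353]
tool_rot: [[1.0, 0.015, 0.0], [0.015, -1.0, 0.002], [0.0, -0.002, -1.0]]
ft_force: [0.3, 0.3, -0.8]
grip_width: 0.0428
gripper_force: 0.0
```

>>> jog_arm(targets=[[0, 0, -1, 0, 0, 0], [0, 0, -3, 0, 0, 0], [0, 0, -6, 0, 0, 0], [-2, 0, -9, 0, 0, 0], [-5, 0, -12, 0, 0, 0], [-7, 0, -15, 0, 0, 0], [-7, 0, -15, 0, 0, 0], [-7, 0, -15, 0, 0, 0]])

```text
time_s: 29.73
position: [0.4495, 0.0709, 0.1873]
tool_rot: [[1.0, 0.015, 0.004], [0.015, -1.0, 0.001], [0.004, -0.001, -1.0]]
ft_force: [0.1, -0.1, -0.2]
grip_width: 0.0427
gripper_force: 0.0
```

```bash
python3 - <<'E'
from h import *
im=env.get_image('wrist'); P=cloud(im,np.ones((384,512),bool)); die(im)
B=P[(np.abs(P[:,0]-.518)<.035)&(np.abs(P[:,1]-.073)<.03)]
H=B[(B[:,2]>.054)&(B[:,2]<.07)]; print('handle',len(H),cv2.minAreaRect((H[:,:2]*1000).astype(np.float32)),np.median(H[:,2]))
q=ext(P,(.5622,.0732),.85); s=(P[:,2]>.027)&(P[:,2]<.033)&(q[:,0]<-.03)&(q[:,0]>-.13)&(np.abs(q[:,1])<.058); K=P[s]
print('plate',len(K),cv2.minAreaRect((K[:,:2]*1000).astype(np.float32)),'rear x',np.percentile(q[s,0],.5),np.median(K[:,2]))
A=np.c_[K[:,:2]-K[:,:2].mean(0),np.ones(len(K))]; print(np.linalg.lstsq(A,K[:,2],rcond=None)[0])
disc(im,None,.024); o=env.observe(); print(o['position'],o['ft_force'].round(1))
E
```

```text
die rect [534.   72.7] [184.6 120.3] 0.77 top z 0.025748162191173152 rail z 0.036483847806254965
recess 60 [0.5908 0.0897 0.0159] [0.5948 0.0737 0.0163] [0.0196 0.0449 0.0064]
rails ((582.0831298828125, 73.3890151977539), (80.28642272949219, 116.43196105957031), 0.8061695694923401)
handle 436 ((518.4332275390625, 72.56671142578125), (33.50899887084961, 10.780921936035156), 1.0205587148666382) 0.05928660309781378
plate 3210 ((509.41680908203125, 73.33561706542969), (44.1016845703125, 91.86117553710938), 0.8494738936424255) rear x -0.07462647287045318 0.02952200885486847
[-0.00155981 -0.00028022  0.02951445]
1 [53.  18.4] 2266 enc [614.3 269.8] 34.9 fit [0.6084 0.2698] 0.0261
2 [251.   65.9] 2081 enc [564.5  73.2] 30.1 fit [0.5659 0.0728] 0.0253
[0.44961    0.07091034 0.18591003] [-0.3 -0.4  0.5]
```

```bash
python3 -c "
from h import *
print(env.close_job())"
```

```text
the job is handed in; nothing more can be done
None
```

The job is handed in: the round blank is seated flat in the recess and let go, and the keeper is fully home against the stops under the rails. The first grip on the blank slipped and dropped it on the bench, so it took a second pick-up. The square had not moved when I last checked it, after that drop. I did not re-measure the bottle, tin or hammer at the end. The hand-in returned no verdict.

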